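Wipe the brass offcuts off the jeweller's bench plate

ROBOT

A 7-joint arm with a two-finger parallel gripper is mounted at the origin on the work surface. World frame = base frame: x ahead of the robot, y to its left, z up, the work surface at z = 0. Lengths are in mm, angles in degrees, forces in N, time in s.
With the tool pointing down it reaches from about 425 to 975 mm from the base axis. Payload 16.7 kg.
Tool frame: the origin (TCP) lies on the centre line of the jaws, within the pads' length; the fingertips stand 11 mm ahead of it and the grasp point (between the pads) lies 8 mm behind it; z points along the fingers, y is the line along which they close (so a half turn about z gives the same grasp; the last joint's range is limited). The gripper opens to 85 mm and grips with 20 to 120 N. Pads are 22 mm wide; open, the fingers measure 114 mm over their backs; the gripper's body (76 mm by 85 mm) begins 54 mm behind the grasp point. The pads swing forward as they close: fully open they stand 13 mm farther back than shut.
Start: joints at [58.929, 24.414, 4.234, 92.017, -1.954, 63.644, -3.845], TCP at [258.34, -623.568, 242.302] pointing down, gripper open.
Joint ranges: [-163.25, 163.25], [-28.42, 122.38], [-70.27, 78.77], [12.13, 141.07], [-58.53, 238.53], [9.26, 117.41], [-156.51, 156.51]. Speed limits (degrees/s): [108.29, 108.29, 136.94, 136.94, 172.46, 172.46, 172.46].

INTERFACE

Orientations are given as a 3x3 rotation matrix whose columns are the frame's x, y, z axes.
In Python, from cell import manip gives the robot as it stands.
- The arm moves only by the shell command python3 -m pendant 'ROWS'. ROWS is text: rows parted by semicolons, each of 7 numbers parted by spaces: the turn, a rotation vector about the world's x, y, z scaled (see below), then the shift along the world's x, y, z scaled (see below), then the opening, from 0 (shut) to 1 (fully open). A call has exactly 8 rows; each row shifts and turns the commanded pose from where the row before left it; what a row does not reach is not made up. The controller multiplies each number of a shift by 0.03 m and each number of a turn by 0.1 rad. A row lasts 1/8 s, in which the tool goes at most 62.5 mm and 10.7 degrees, less where a joint would pass 70% of its speed; a pose out of reach is approached as far as the arm can. A call with a number of a shift or a turn outside -1 to 1 is refused whole. A call with a gripper value outside its range is refused whole. The fingers move at their own pace and stop on an object; the grip force is fixed at half the most. Time passes only in rows, so rows that do not move let the fingers close, or fill a call up. It gives the time, the measured TCP pose, the force, the opening and the grip force at its end, in the units of the state.
- manip.sense(): the state, without advancing time (a new reading comes with each control period).
- manip.snapshot(name): name is "side" or "top"; returns the picture (384x512x3 uint8, red, green, blue); there is no depth.
- manip.camera_model(name): a dict with "vertical_fov" (degrees; the focal length in pixels is half the picture's height over the tangent of half this angle, whatever the lens; pixels are square), "cx", "cy" (the principal point, pixels), "origin" and "attitude" of the camera in the world. Camera axes: x right, y down, z forward; pixel columns grow to the right and rows downward; lengths in mm; the calibration is good to about 2 mm. A picture is of the moment at which its call begins. camera_model takes no time and is no camera call.
- manip.close_job(): hands the job in; it is judged then, once.
Trained networks look in the newest picture that a camera, given by its name, has taken for a name from the list of things; names that differ only in an ending like _2 or _b are one class to them, and where a whole thing is asked for, a point or a joint stands for the part that bears it (a point fixed in the world has none). Each returns a list of dicts, best first, with "confidence" (0 to 1); they miss things now and then, are a little off and sometimes report something else, mostly with a low value. They report only what shows in the picture. A call takes as long as a camera call. They do not tell look-alikes from the thing itself.
- manip.recognise(camera, query): "centre" ([x, y, z] in mm, in world coordinates, good to about 4 mm: the middle of the surface that is visible of it).
- manip.regions_of(camera, query): "pixels" (384x512 bool, what is visible of it).
- manip.place_of(camera, query): "centre" ([x, y, z] in mm, in world coordinates, good to about 4 mm: a listed point, or the origin of a listed thing).
The state is a dict: "time": time; "joint_pos": joint angles; "joint_velocities": joint speeds; "joint_torque": joint torques, N m; "tool_pos": TCP position; "ee_rot": TCP orientation; "wrist_force": force on the tool from outside, world axes, zero at the start; "ft_torque": the same for the moment, N m; "opening": finger opening in mm; "finger_force": force on a finger pad.
Only numpy, scipy, OpenCV 4.12 (cv2) and the standard library are available. Lean on these libraries where they do the work, as an engineer would, in place of code of your own. Each camera call takes 0.05 s, during which the arm holds its last target. There are 200 camera calls.

TASK

Take the scraper block from its rubber mat and wipe the four loose brass offcuts off the bench plate into the scrap tray at its edge, without touching them with the fingers and without shifting the finished ring that lies among them. Then stand the scraper upright on its mat again; leave the hammer, beaker and screwdriver where they are.

Things in the scene. Friction and masses are not known exactly. Their poses are not given: they have to be found in the camera images.
- scraper: Hardwood scraper block with a steel sole, standing upright on the rubber mat. Foot 20 (its x) x 54 (its y) x 30 mm high; above it a handle 20 (x) x 30 (y) mm from 30 to 80 mm height. Origin: centre of the underside; z up. The broad 54 mm faces look along its +x and -x; it is the same both ways round. About 55 to 100 g. Grip the handle across its 20 mm, closing along x.
- mat: Fixed rubber mat, 120 (its x) x 150 (its y) x 4 mm thick, the scraper's parking place on the table. Origin: centre of its underside, on the table.
- plate: Fixed steel-topped bench plate on a wooden block, 212 (its x) x 220 (its y) mm, flat top 50 mm above the table. Along its two x ends run fixed rims 6 mm wide standing 6 mm above the top (200 mm clear between them); its two y ends (y = -110 and +110 mm) are open edges. Origin: centre of its underside, on the table; z up.
- tray: Fixed open aluminium scrap tray, 212 (its x) x 100 (its y) x 38 mm high, 3 mm walls and floor, axes parallel to the plate's. It stands against one of the plate's two open edges (1 mm gap, centre at plate y = -161 or +161 mm), its rim 12 mm below the plate's top; which edge varies. Origin: centre of its underside.
- burstand: Fixed wooden stand with upright burs, block 70 x 30 x 38 mm, burs up to 79 mm above the table. It stands off the plate's other open edge, its near face 36 mm from that edge. Origin: centre of its underside.
- stake: Fixed steel stake, an upright spool shape, 30 mm diameter at its foot, 30 mm high, standing on the plate's top. Origin: centre of its foot.
- band: Finished brass ring, loose, lying flat on the plate: 28 mm outer, 21 mm inner diameter, 8 mm high, 16 g. It is the work piece and stays where it is. Origin: centre of its underside.
- chip0: Loose brass offcut lying on the plate: rectangle 18 x 14 x 7 mm, about 13 g. Origin: centre of its underside.
- chip1: Loose brass offcut lying on the plate: disc of 18 mm diameter, 7 mm thick, about 13 g. Origin: centre of its underside.
- chip2: Loose brass offcut lying on the plate: strip 24 x 10 x 7 mm, about 13 g. Origin: centre of its underside.
- chip3: Loose brass offcut lying on the plate: L-shape within 18 x 18 x 7 mm, about 13 g. Origin: centre of its underside outline, within 1 mm.
- hammer: Bystander: hammer lying on the table, 240 mm long, along its x axis, beyond the mat.
- beaker: Bystander: open glass beaker, 56 mm diameter at the rim, 75 mm high, standing on the table at the left, past the plate and what stands at its end. Origin: centre of its underside.
- driver: Bystander: screwdriver lying on the table at the left, past the plate and what stands at its end, 170 mm long along its x axis.
There are look-alikes about, which are no part of the job. Of the things that look like the scraper, take the one that is nearest to the robot's base at the start.

How it is judged (in metres and radians):
On the way, in this order (a step that is already met when the one before it is completed fails the run):
1. the scraper is lifted off its mat (height (world z) of scraper above 0.03 m), for 0.1 s.
2. all four offcuts lie in the scrap tray (x of chip0 in the frame of tray between -0.106 and 0.106 m and y of chip0 in the frame of tray between -0.05 and 0.05 m and height (world z) of each of chip0, chip1, chip2, chip3 below 0.035 m and x of chip1 in the frame of tray between -0.106 and 0.106 m and y of chip1 in the frame of tray between -0.05 and 0.05 m and x of chip2 in the frame of tray between -0.106 and 0.106 m and y of chip2 in the frame of tray between -0.05 and 0.05 m and x of chip3 in the frame of tray between -0.106 and 0.106 m and y of chip3 in the frame of tray between -0.05 and 0.05 m), for 0.2 s.
At the end, for the whole second after the job is handed in: All four offcuts lie at rest inside the scrap tray (origins within its outline, below 35 mm height); the scraper stands on its sole on the rubber mat, origin within 55 mm (mat x) and 70 mm (mat y) of the mat's centre, upright to 0.12 rad, at rest; the ring is within 12 mm of where it began (all of step 2 and linear speed of each of chip0, chip1, chip2, chip3, scraper below 0.02 m/s and x of scraper in the frame of mat between -0.055 and 0.055 m and y of scraper in the frame of mat between -0.07 and 0.07 m and z of scraper in the frame of mat between -0.001 and 0.009 m and angle between scraper's own z axis and vertical below 0.12 rad and distance of band from where it was at the start of the episode below 0.012 m); the robot touches nothing.
It fails at once if the fingers touch an offcut (contact force between the fingers and chip0 above 0.3 N or contact force between the fingers and chip1 above 0.3 N or contact force between the fingers and chip2 above 0.3 N or contact force between the fingers and chip3 above 0.3 N).
It fails at once if the finished ring is shifted or lifted by more than 12 mm (distance of band from where it was at the start of the episode above 0.012 m).
It fails at once if the hammer, beaker or screwdriver is moved more than 20 mm (distance of any of hammer, beaker, driver from where it was at the start of the episode above 0.02 m).
It also fails if it takes over 72 s, if anything falls off the work surface, if the arm or the gripper's body presses on something with over 40 N, if the wrist force passes 120 N, or if a joint passes its speed limit or range.

## Working session

There is one attempt and no reset: what is moved stays moved. The work goes in short steps, Python scripts to look and compute and a shell command to move; the robot and the scene stay as the last step left them, time stands still between calls to the robot, and variables do not carry over. Pictures are saved under pics/ and viewed, at most 10 in all, crops included, and the job is handed in when it is done.

```bash
mkdir -p pics; ls
python3 - <<'E'
from cell import manip
import cv2,numpy as np
for n in ("top","side"):
    im=manip.snapshot(n); cv2.imwrite(f"pics/{n}0.png",cv2.resize(im[:,:,::-1],(800,600),interpolation=cv2.INTER_CUBIC))
    m=manip.camera_model(n); print(n,m)
    for q in "scraper mat plate tray burstand stake band chip0 chip1 chip2 chip3 hammer beaker driver".split():
        print(q,[(round(d["confidence"],2),np.round(d["centre"]).tolist()) for d in manip.place_of(n,q)])
print(manip.sense())
E
```

```text
pics
top {'vertical_fov': 47.97567766393628, 'cx': 250.64390714476724, 'cy': 196.23476674451905, 'origin': array([ 273.44690697,  -60.59696796, 1400.99485461]), 'attitude': array([[-0.02199259, -0.98314115,  0.18152084],
       [-0.99975427,  0.02112235, -0.00672612],
       [ 0.00277858, -0.18162416, -0.9833641 ]])}
scraper [(0.77, [443.0, -594.0, 4.0]), (0.65, [552.0, -493.0, -0.0]), (0.46, [473.0, -373.0, 4.0]), (0.3, [613.0, 113.0, 51.0])]
mat [(0.63, [494.0, -350.0, 1.0])]
plate [(0.84, [537.0, 88.0, -2.0])]
tray [(0.58, [574.0, -68.0, -0.0])]
burstand [(0.68, [505.0, 245.0, 1.0])]
stake [(0.4, [547.0, 59.0, 50.0])]
band [(0.48, [403.0, 330.0, -2.0]), (0.37, [553.0, 128.0, 52.0])]
chip0 [(0.57, [481.0, 111.0, 46.0]), (0.54, [495.0, 164.0, 51.0]), (0.44, [549.0, 13.0, 47.0]), (0.38, [610.0, 110.0, 48.0])]
chip1 [(0.57, [481.0, 111.0, 46.0]), (0.54, [495.0, 164.0, 51.0]), (0.44, [549.0, 13.0, 47.0]), (0.38, [610.0, 110.0, 48.0])]
chip2 [(0.57, [481.0, 111.0, 46.0]), (0.54, [495.0, 164.0, 51.0]), (0.44, [549.0, 13.0, 47.0]), (0.38, [610.0, 110.0, 48.0])]
chip3 [(0.57, [481.0, 111.0
[... 1174 characters left out ...]
locities': array([ 0.05798158, -0.04974877, -0.0349424 , -0.01143829,  0.01544716,
       -0.03673136, -0.02313649]), 'joint_torque': array([ 2.78888019e-04, -9.49529529e+01,  3.75694066e+00, -4.63892519e+01,
        1.89388893e-02,  2.29049059e-03, -6.11523035e-06]), 'tool_pos': array([ 258.34432057, -623.56628968,  242.28734137]), 'ee_rot': array([[ 9.23862201e-01,  3.82725271e-01, -1.41590432e-05],
       [ 3.82725271e-01, -9.23862198e-01,  8.19061631e-05],
       [ 1.82665537e-05, -8.10890318e-05, -9.99999997e-01]]), 'wrist_force': array([ 0.27207071, -0.29428007,  0.05805301]), 'ft_torque': array([-0.04215991,  0.02968283,  0.02319156]), 'finger_force': 0.0, 'opening': 85.2447121421278}
```

View pics/top0.png

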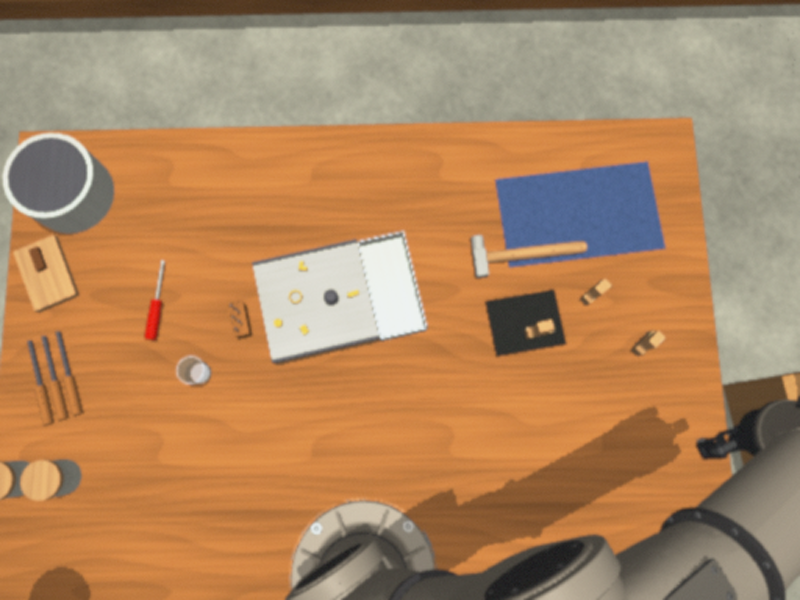

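View pics/side0.png

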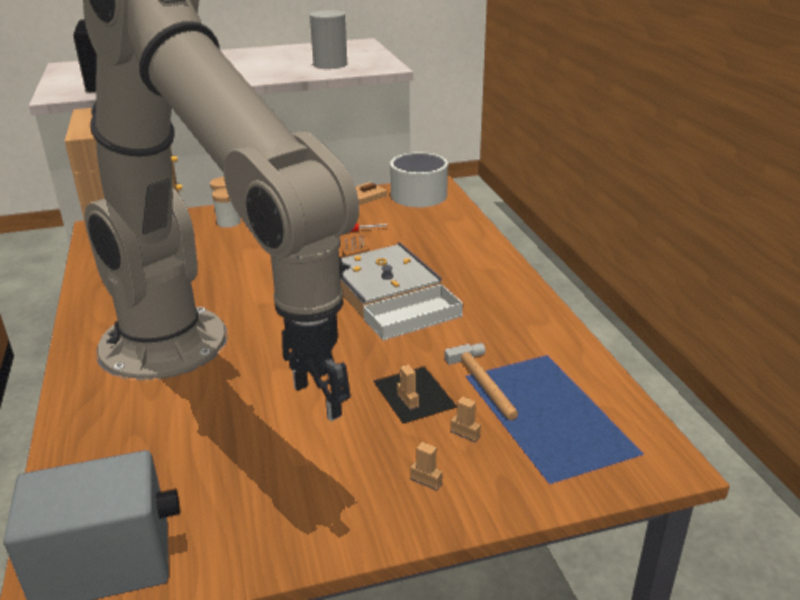

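The top view shows the plate at about (315,300) with the tray on its right (−y) side, the ring at (295,297), the stake at (331,297) and chips at (303,267), (352,294), (278,323) and (304,329). The scraper stands on the mat at (540,328). It is about 602 mm from the base, while the two look-alikes off the mat are at about 740 mm. Next I'll work out accurate yaws.

```bash
cat > h.py <<'E'
from cell import manip
import cv2,numpy as np
def K(n):
    m=manip.camera_model(n); f=192/np.tan(np.radians(m["vertical_fov"]/2))
    return m,f
def back(n,uv,z):
    m,f=K(n); uv=np.atleast_2d(uv).astype(float)
    d=np.c_[(uv[:,0]-m["cx"])/f,(uv[:,1]-m["cy"])/f,np.ones(len(uv))]@m["attitude"].T
    return m["origin"]+d*((z-m["origin"][2])/d[:,2])[:,None]
def proj(n,p):
    m,f=K(n); c=(np.atleast_2d(p)-m["origin"])@m["attitude"]
    return np.c_[c[:,0]/c[:,2]*f+m["cx"],c[:,1]/c[:,2]*f+m["cy"]]
def rect(n,mask,z):
    v,u=np.nonzero(mask); p=back(n,np.c_[u,v],z)[:,:2].astype(np.float32)
    (c,s,a)=cv2.minAreaRect(p); return p.mean(0),c,s,a,len(u)
def ortho(n,x0,x1,y0,y1,z,s,im=None):
    # image: col = (y1-y)*s, row=(x1-x)*s  (x up, y left)
    im=manip.snapshot(n) if im is None else im
    W,H=int((y1-y0)*s),int((x1-x0)*s)
    cc,rr=np.meshgrid(np.arange(W),np.arange(H))
    P=np.c_[x1-rr.ravel()/s,y1-cc.ravel()/s,np.full(W*H,z)]
    q=proj(n,P).astype(np.float32).reshape(H,W,2)
    return cv2.remap(im,q[...,0],q[...,1],cv2.INTER_CUBIC)
E
python3 - <<'E'
from h import *
manip.snapshot("side");im=manip.snapshot("top")
for n in("top","side"):
  for q,z in dict(plate=50,tray=38,mat=4,scraper=80,stake=80,band=54,chip0=55,burstand=38).items():
    for d in manip.regions_of(n,q):
        m,c,s,a,k=rect(n,d["pixels"],z); print(n,q,round(d["confidence"],2),np.round(m),"rect",np.round(c),np.round(s),round(a,1),k)
o=ortho("top",430,650,-130,270,54,2,im);a=cv2.imwrite("pics/plate.png",o[:,:,::-1])
o=ortho("top",420,540,-440,-300,60,4,im);a=cv2.imwrite("pics/scr.png",o[:,:,::-1])
E
```

```text
top plate 0.68 [536.  87.] rect [539.  87.] [225. 222.] 12.2 4591
top tray 0.73 [569. -70.] rect [571. -70.] [218. 103.] 13.0 2035
top mat 0.64 [ 493. -346.] rect [ 492. -349.] [126. 152.] 9.4 1582
top scraper 0.76 [ 434. -573.] rect [ 433. -573.] [30. 66.] 41.9 177
top scraper 0.63 [ 540. -479.] rect [ 540. -478.] [28. 68.] 35.0 170
top chip0 0.18 [567. -70.] rect [568. -71.] [215. 101.] 12.2 2023
top burstand 0.83 [502. 241.] rect [504. 243.] [76. 40.] 15.8 267
side plate 0.72 [538.  57.] rect [532.  61.] [247. 264.] 12.5 1504
side tray 0.77 [ 563. -102.] rect [566. -98.] [235. 149.] 12.6 1360
side mat 0.63 [ 493. -361.] rect [ 492. -352.] [123. 154.] 9.1 869
side scraper 0.83 [ 427. -639.] rect [ 428. -637.] [106.  49.] 73.5 407
side scraper 0.58 [ 530. -545.] rect [ 532. -539.] [116.  47.] 70.9 350
side scraper 0.5 [ 458. -426.] rect [ 457. -422.] [132.  39.] 79.3 302
side chip0 0.7 [547.  64.] rect [547.  63.] [64. 19.] 75.3 45
side burstand 0.6 [506. 238.] rect [506. 237.] [85. 55.] 25.9 101
```

View pics/plate.png

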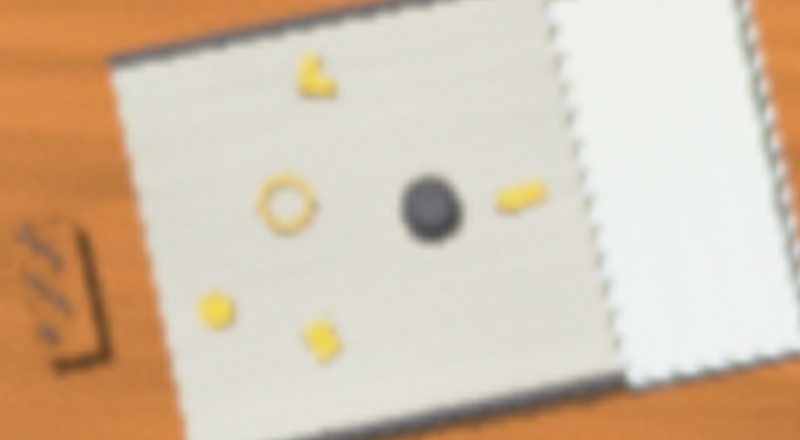

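View pics/scr.png

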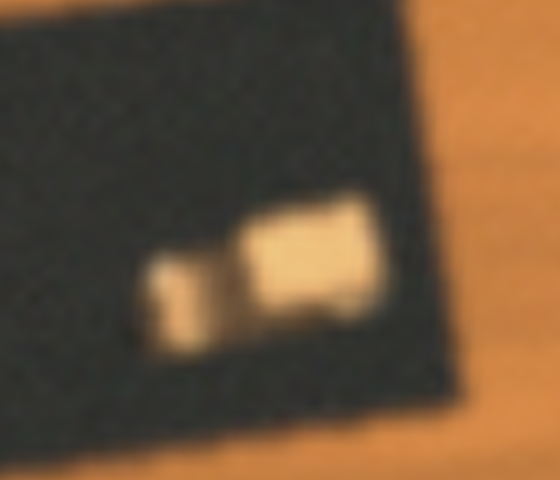

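The plate yaw is about 12.5°, centred at (538, 87), with the tray on its −y side. The scraper handle is at about (474.5, −373), yaw about 13°. Moving above it with a +80.5° turn.

```bash
python3 -m pendant '0 0 .88 .45 .52 0 1;0 0 .88 .45 .52 0 1;0 0 .88 .45 .52 0 1;0 0 .88 .45 .52 0 1;0 0 .88 .45 .52 0 1;0 0 .88 .45 .52 0 1;0 0 .88 .45 .52 0 1;0 0 .88 .45 .52 0 1'
python3 -m pendant '0 0 .88 .45 .52 0 1;0 0 .88 .45 .52 0 1;0 0 .88 .45 .52 0 1;0 0 .88 .45 .52 0 1;0 0 .88 .45 .52 0 1;0 0 .88 .45 .52 0 1;0 0 .88 .45 .52 0 1;0 0 .88 .45 .52 0 1'
python3 -m pendant '0 0 0 0 0 -.8 1;0 0 0 0 0 -.8 1;0 0 0 0 0 -.5 1;0 0 0 0 0 0 1;0 0 0 0 0 0 1;0 0 0 0 0 0 1;0 0 0 0 0 0 1;0 0 0 0 0 0 1'
```

```text
time: 3.4
tool_pos: [366.7, -498.3, 242.3]
ee_rot: [[0.454, 0.891, 0.0], [0.891, -0.454, -0.0], [0.0, 0.0, -1.0]]
wrist_force: [-0.8, -0.3, 0.6]
opening: 85.6
finger_force: 0.0
time: 4.4
tool_pos: [474.7, -373.5, 242.4]
ee_rot: [[-0.231, 0.973, 0.0], [0.973, 0.231, -0.0], [-0.0, 0.0, -1.0]]
wrist_force: [0.7, -0.9, -0.3]
opening: 85.1
finger_force: 0.0
time: 5.4
tool_pos: [474.4, -374.0, 179.6]
ee_rot: [[-0.228, 0.974, 0.0], [0.974, 0.228, -0.0], [-0.0, 0.0, -1.0]]
wrist_force: [0.0, -0.2, 0.6]
opening: 85.5
finger_force: 0.0
```

```bash
python3 -m pendant '0 0 0 0 0 -.8 1;0 0 0 0 0 -.8 1;0 0 0 0 0 -.8 1;0 0 0 0 0 -.8 1;0 0 0 0 0 -.6 1;0 0 0 0 0 -.39 1;0 0 0 0 0 0 1;0 0 0 0 0 0 1'
python3 -m pendant '0 0 0 0 0 0 0;0 0 0 0 0 0 0;0 0 0 0 0 0 0;0 0 0 0 0 0 0;0 0 0 0 0 0 0;0 0 0 0 0 0 0;0 0 0 0 0 0 0;0 0 0 0 0 0 0'
```

```text
time: 6.4
tool_pos: [474.7, -374.2, 54.3]
ee_rot: [[-0.228, 0.974, 0.001], [0.974, 0.228, -0.001], [-0.001, 0.001, -1.0]]
wrist_force: [0.0, 0.1, 0.2]
opening: 85.6
finger_force: 0.0
time: 7.4
tool_pos: [474.5, -374.0, 53.8]
ee_rot: [[-0.228, 0.974, 0.0], [0.974, 0.228, -0.0], [-0.0, 0.0, -1.0]]
wrist_force: [-1.0, 2.0, 6.0]
opening: 19.6
finger_force: 58.8
```

```bash
python3 -m pendant '0 0 0 0 0 .3 0;0 0 0 0 0 .7 0;0 0 0 0 0 1 0;0 0 0 0 0 1 0;0 0 0 0 0 1 0;0 0 0 0 0 0 0;0 0 0 0 0 0 0;0 0 0 0 0 0 0'
cat > seg.py <<'E'
from h import *
def seg(im):
    hsv=cv2.cvtColor(im,cv2.COLOR_RGB2HSV)
    v,u=np.mgrid[:384,:512]
    P=back("top",np.c_[u.ravel(),v.ravel()],54)[:,:2].reshape(384,512,2)
    th=np.radians(12.5);R=np.array([[np.cos(th),-np.sin(th)],[np.sin(th),np.cos(th)]])
    Q=(P-[538,87])@R
    m=(hsv[...,1]>110)&(abs(hsv[...,0].astype(int)-24)<9)&(abs(Q[...,0])<97)&(abs(Q[...,1]+50)<155)&(Q[...,1]<105)
    n,l,s,c=cv2.connectedComponentsWithStats(m.astype(np.uint8))
    for i in range(1,n):
        q=Q[l==i]
        if len(q)>6: print(len(q),"plate",np.round(q.mean(0),1),"x",np.round([q[:,0].min(),q[:,0].max()]),"y",np.round([q[:,1].min(),q[:,1].max()]),"world",np.round(P[l==i].mean(0)))
if __name__=="__main__":
    seg(manip.snapshot("top"))
    ms=[]
    for q,z in(("plate",50),("tray",38)):
        for d in manip.regions_of("top",q):
            p=d["pixels"]; r=rect("top",p,z); print(q,d["confidence"],np.round(r[1],1),r[2],r[3])
    print([np.round(d["centre"]) for d in manip.place_of("top","stake")],[np.round(d["centre"]) for d in manip.place_of("side","stake")])
E
python3 seg.py
```

```text
time: 8.4
tool_pos: [473.9, -373.7, 172.7]
ee_rot: [[-0.228, 0.974, -0.001], [0.974, 0.228, 0.001], [0.001, -0.001, -1.0]]
wrist_force: [0.4, 0.7, -0.6]
opening: 19.3
finger_force: 58.6
14 plate [76.2  9.8] x [70. 85.] y [ 4. 14.] world [610. 113.]
14 plate [ -3.  -78.6] x [-7.  1.] y [-87. -70.] world [552.  10.]
15 plate [-26.4  82.3] x [-32. -21.] y [77. 88.] world [494. 162.]
14 plate [-51.9  33.3] x [-58. -46.] y [28. 38.] world [480. 108.]
plate 0.87 [537.7  87.5] (221.0923614501953, 220.96685791015625) 11.638745307922363
tray 0.56 [570.7 -71.4] (216.72027587890625, 99.04166412353516) 11.137975692749023
[array([540.,  86.,  -3.]), array([ 495., -349.,    0.])] [array([543.,  55.,  48.])]
```

```bash
python3 -m pendant '0 0 .97 0 .5 0 0;0 0 .97 0 .8 0 0;0 0 .97 0 .8 0 0;0 0 .97 0 .8 0 0;0 0 .97 0 .8 0 0;0 0 .97 0 .8 0 0;0 0 .97 0 .8 0 0;0 0 .97 0 .8 0 0'
python3 -m pendant '0 0 .98 0 .8 0 0;0 0 .98 0 .8 0 0;0 0 .98 0 .8 0 0;0 0 .98 0 .8 0 0;0 0 .98 0 .8 0 0;0 0 .98 0 .8 0 0;0 0 .98 0 .8 0 0;0 0 .98 0 .8 0 0'
python3 -m pendant '0 0 0 0 .8 0 0;0 0 0 0 .8 0 0;0 0 0 0 .8 0 0;0 0 0 0 .8 0 0;0 0 0 0 .8 0 0;0 0 0 0 .8 0 0;0 0 0 0 .8 0 0;0 0 0 0 0 0 0'
python3 - <<'E'
from h import *
im=manip.snapshot("side");cv2.imwrite("pics/s1.png",cv2.resize(im[120:270,180:380,::-1],(800,600),interpolation=cv2.INTER_CUBIC))
s=manip.sense();print(s["joint_pos"],s["tool_pos"])
E
```

```text
time: 9.65
tool_pos: [474.3, -190.2, 173.6]
ee_rot: [[-0.846, 0.533, -0.0], [0.533, 0.846, -0.0], [0.0, -0.0, -1.0]]
wrist_force: [0.5, -0.1, -0.5]
opening: 19.3
finger_force: 58.5
time: 10.65
tool_pos: [474.3, 1.9, 173.6]
ee_rot: [[-0.975, -0.221, 0.0], [-0.221, 0.975, -0.0], [-0.0, -0.0, -1.0]]
wrist_force: [0.0, -0.7, -1.2]
opening: 19.5
finger_force: 58.5
time: 11.65
tool_pos: [474.0, 171.2, 173.7]
ee_rot: [[-0.975, -0.221, -0.0], [-0.221, 0.975, 0.001], [-0.0, 0.001, -1.0]]
wrist_force: [-0.1, 0.4, -0.9]
opening: 19.7
finger_force: 58.7
[ 13.82308871  19.0027918  -47.85259358 115.39991134  17.59193679
  52.92408061  59.44973346] [474.09157066 169.86890015 173.4952499 ]
```

View pics/s1.png

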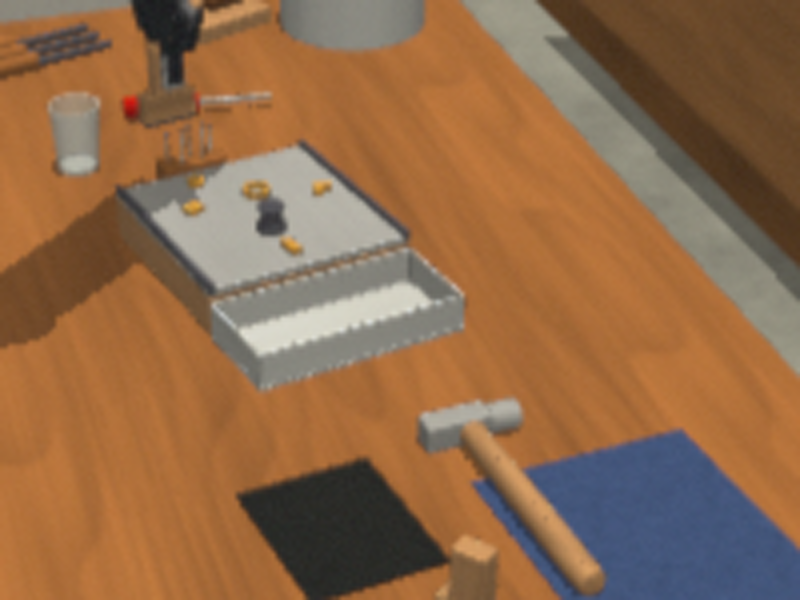

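The picture shows the scraper held square at (165,90), with the chips, ring and stake untouched. Checking its offset in the grip, then lowering.

```bash
python3 -m pendant '0 0 0 0 .3 -.3 0;0 0 0 .03 .29 -.6 0;0 0 0 0 0 -.6 0;0 0 0 0 0 -.5 0;0 0 0 0 0 -.3 0;0 0 0 0 0 -.1 0;0 0 0 0 0 0 0;0 0 0 0 0 0 0'
python3 - <<'E'
from h import *
manip.snapshot("side");manip.snapshot("top")
for n in("side","top"):print(n,[(round(d["confidence"],2),np.round(d["centre"]).tolist()) for d in manip.place_of(n,"scraper")])
print(manip.sense()["tool_pos"])
E
```

```text
time: 12.7
tool_pos: [475.5, 186.8, 102.1]
ee_rot: [[-0.976, -0.217, 0.001], [-0.217, 0.976, 0.0], [-0.001, -0.0, -1.0]]
wrist_force: [0.5, 0.3, -0.5]
opening: 19.8
finger_force: 58.7
side [(0.78, [549.0, -494.0, -3.0]), (0.66, [475.0, 186.0, 50.0]), (0.59, [444.0, -587.0, 2.0]), (0.49, [546.0, 124.0, 47.0])]
top [(0.69, [551.0, -494.0, -3.0]), (0.48, [442.0, -594.0, 3.0])]
[475.39732382 186.7327484  101.87556051]
```

```bash
python3 -m pendant '0 0 0 .03 -.25 -.03 0;0 0 0 .06 -.45 0 0;0 0 0 .06 -.5 0 0;0 0 0 .06 -.5 0 0;0 0 0 .06 -.5 0 0;0 0 0 .06 -.5 0 0;0 0 0 .06 -.5 0 0;0 0 0 .06 -.5 0 0'
python3 -m pendant '0 0 0 .11 -.5 0 0;0 0 0 .11 -.5 0 0;0 0 0 .11 -.5 0 0;0 0 0 .11 -.5 0 0;0 0 0 .11 -.5 0 0;0 0 0 .15 -.68 0 0;0 0 0 .15 -.68 0 0;0 0 0 0 0 0 0'
```

```text
time: 13.9
tool_pos: [488.9, 74.7, 100.7]
ee_rot: [[-0.976, -0.217, 0.0], [-0.217, 0.976, -0.0], [-0.0, -0.0, -1.0]]
wrist_force: [0.5, -0.0, -1.5]
opening: 19.5
finger_force: 58.7
time: 14.9
tool_pos: [514.4, -42.0, 100.5]
ee_rot: [[-0.977, -0.215, -0.0], [-0.215, 0.977, -0.0], [0.0, -0.0, -1.0]]
wrist_force: [1.2, 0.5, -1.6]
opening: 19.5
finger_force: 58.7
```

```bash
python3 -m pendant '0 0 0 0 0 .7 0;0 0 0 0 0 .8 0;0 0 0 .4 .8 .3 0;0 0 0 .4 .8 0 0;0 0 0 .4 .9 0 0;0 0 0 .4 .9 0 0;0 0 0 .4 .9 0 0;0 0 0 .4 .9 0 0'
python3 -m pendant '0 0 0 .3 .88 0 0;0 0 0 0 0 0 0;0 0 0 0 0 -.6 0;0 0 0 0 0 -.6 0;0 0 0 0 0 -.4 0;0 0 0 0 0 -.15 0;0 0 0 0 0 0 0;0 0 0 0 0 0 0'
python3 - <<'E'
from seg import *
im=manip.snapshot("top");seg(im)
im=manip.snapshot("side");cv2.imwrite("pics/s2.png",cv2.resize(im[140:220,200:310,::-1],(800,582),interpolation=cv2.INTER_CUBIC))
print(manip.sense()["tool_pos"])
E
```

```text
time: 15.9
tool_pos: [586.3, 117.3, 154.6]
ee_rot: [[-0.976, -0.218, -0.0], [-0.218, 0.976, 0.0], [0.0, 0.0, -1.0]]
wrist_force: [0.2, -0.4, 0.0]
opening: 19.4
finger_force: 58.7
time: 16.9
tool_pos: [595.5, 142.4, 102.7]
ee_rot: [[-0.976, -0.217, 0.001], [-0.217, 0.976, 0.0], [-0.001, -0.0, -1.0]]
wrist_force: [-0.5, 0.2, -1.2]
opening: 19.6
finger_force: 58.8
[595.51299716 142.40200891 102.68856479]
```

View pics/s2.png

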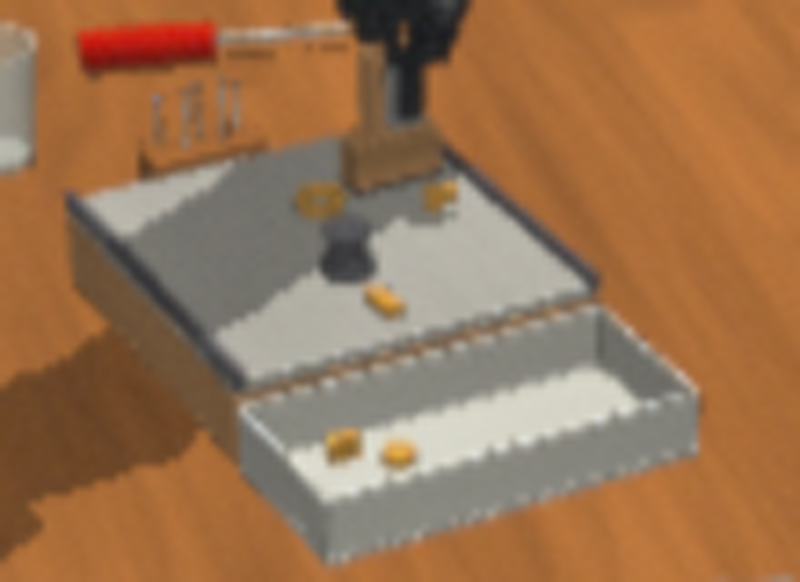

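The rect (343,445) and disc (398,452) are in the tray. The scraper is now behind the L (440,193), clear of the ring (320,200).

```bash
python3 -m pendant '0 0 0 .05 -.25 -.05 0;0 0 0 .1 -.45 0 0;0 0 0 .11 -.5 0 0;0 0 0 .11 -.5 0 0;0 0 0 .11 -.5 0 0;0 0 0 .11 -.5 0 0;0 0 0 .11 -.5 0 0;0 0 0 .11 -.5 0 0'
python3 -m pendant '0 0 0 .11 -.5 0 0;0 0 0 .15 -.68 0 0;0 0 0 .13 -.6 0 0;0 0 0 0 0 0 0;0 0 0 0 0 .7 0;0 0 0 0 0 .7 0;0 0 0 0 0 .3 0;0 0 0 0 0 0 0'
```

```text
time: 18.0
tool_pos: [619.8, 30.3, 100.7]
ee_rot: [[-0.976, -0.217, 0.0], [-0.217, 0.976, -0.0], [-0.0, -0.0, -1.0]]
wrist_force: [0.2, 0.4, -0.4]
opening: 19.6
finger_force: 58.8
time: 19.0
tool_pos: [631.7, -21.9, 152.9]
ee_rot: [[-0.976, -0.218, 0.002], [-0.218, 0.976, -0.0], [-0.002, -0.001, -1.0]]
wrist_force: [0.1, -0.9, -1.3]
opening: 19.2
finger_force: 58.8
```

```bash
python3 -m pendant '0 0 0 -.46 .44 0 0;0 0 0 -.46 .44 0 0;0 0 0 -.46 .44 0 0;0 0 0 0 0 -.5 0;0 0 0 0 0 -.6 0;0 0 0 0 0 -.45 0;0 0 0 0 0 -.16 0;0 0 0 0 0 0 0'
python3 - <<'E'
from seg import *
seg(manip.snapshot("top")); manip.snapshot("side")
print([(round(d["confidence"],2),np.round(d["centre"]).tolist()) for d in manip.place_of("side","chip2")],manip.sense()["tool_pos"])
E
```

```text
time: 20.0
tool_pos: [589.9, 17.5, 100.1]
ee_rot: [[-0.976, -0.217, -0.0], [-0.217, 0.976, 0.0], [0.0, 0.0, -1.0]]
wrist_force: [1.2, -0.6, -0.7]
opening: 19.6
finger_force: 58.8
[(0.47, [509.0, -50.0, 6.0])] [589.98412762  17.47922926 100.24590708]
```

```bash
python3 -m pendant '0 0 0 -.15 -.03 .03 0;0 0 0 -.3 -.07 0 0;0 0 0 -.3 -.07 0 0;0 0 0 -.3 -.07 0 0;0 0 0 -.3 -.07 0 0;0 0 0 -.2 -.04 0 0;0 0 0 -.14 -.03 0 0;0 0 0 0 0 0 0'
python3 -m pendant '0 0 0 .1 .02 0 0;0 0 0 .2 .05 0 0;0 0 0 0 0 .5 0;0 0 0 0 0 .8 0;0 0 0 .3 .5 .4 0;0 0 0 .5 .8 0 0;0 0 0 .5 .8 0 0;0 0 0 0 .8 0 0'
python3 - <<'E'
from seg import *
seg(manip.snapshot("top"))
im=manip.snapshot("side");cv2.imwrite("pics/s3.png",cv2.resize(im[140:220,200:310,::-1],(800,582),interpolation=cv2.INTER_CUBIC))
print(manip.sense()["tool_pos"])
E
```

```text
time: 21.15
tool_pos: [539.0, 6.0, 101.4]
ee_rot: [[-0.976, -0.217, 0.0], [-0.217, 0.976, -0.0], [-0.0, -0.0, -1.0]]
wrist_force: [0.1, -0.3, -1.8]
opening: 19.3
finger_force: 58.8
time: 22.15
tool_pos: [588.3, 97.2, 152.7]
ee_rot: [[-0.976, -0.217, 0.001], [-0.217, 0.976, 0.001], [-0.001, 0.001, -1.0]]
wrist_force: [-0.3, -0.4, -1.3]
opening: 19.6
finger_force: 58.8
10 plate [  81.2 -145. ] x [74. 89.] y [-149. -141.] world [649. -37.]
[587.24780616  99.55628472 152.89911187]
```

View pics/s3.png

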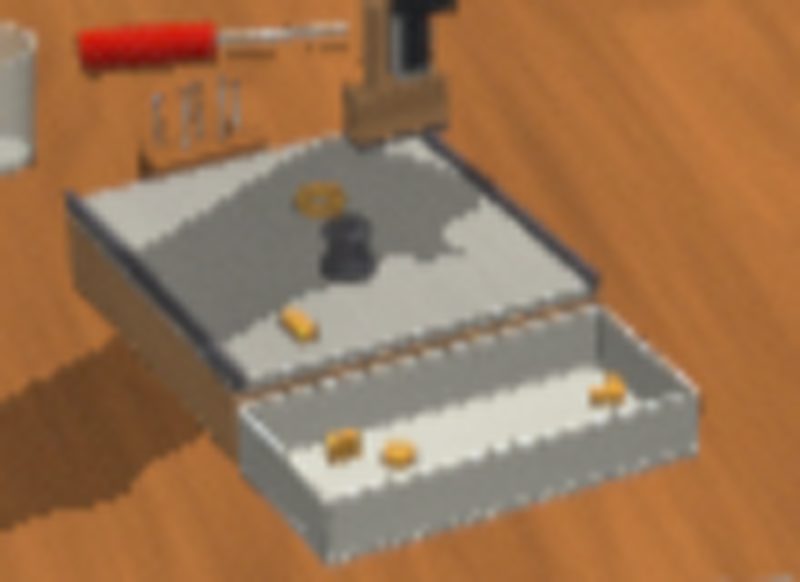

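The L is in the tray (607,390). The strip has moved to (299,324), with the ring and stake unchanged. Going behind the strip.

```bash
python3 -m pendant '0 0 0 -.7 -.46 0 0;0 0 0 -.8 -.53 0 0;0 0 0 -.8 -.53 0 0;0 0 0 -.64 -.42 0 0;0 0 0 0 0 -.6 0;0 0 0 0 0 -.6 0;0 0 0 0 0 -.4 0;0 0 0 0 0 -.1 0'
python3 - <<'E'
from h import *
p=back("side",[[200+299/7.27,140+324/7.27]],53)[0,:2]-[538,87]
t=np.radians(12.5);print(p@np.array([[np.cos(t),-np.sin(t)],[np.sin(t),np.cos(t)]]),manip.sense()["tool_pos"])
E
```

```text
time: 23.25
tool_pos: [498.7, 37.7, 100.1]
ee_rot: [[-0.976, -0.218, -0.002], [-0.218, 0.976, 0.001], [0.002, 0.001, -1.0]]
wrist_force: [-0.5, 0.2, -1.1]
opening: 19.5
finger_force: 58.8
[-52.7951522 -82.4522397] [498.66697716  37.65624593 100.12211146]
```

```bash
python3 -m pendant '0 0 0 .05 -.25 .03 0;0 0 0 .1 -.45 0 0;0 0 0 .11 -.5 0 0;0 0 0 .11 -.5 0 0;0 0 0 .11 -.5 0 0;0 0 0 .14 -.65 0 0;0 0 0 0 0 0 0;0 0 0 0 0 0 0'
python3 -m pendant '0 0 0 0 0 .7 0;0 0 0 0 0 .8 0;0 0 0 0 0 .5 0;0 0 0 0 -1 0 0;0 0 0 0 -1 0 0;0 0 0 0 -1 0 0;0 0 0 0 -1 0 0;0 0 0 0 -1 0 0'
python3 - <<'E'
from h import *
im=manip.snapshot("side");cv2.imwrite("pics/s4.png",cv2.resize(im[140:240,180:310,::-1],(780,600),interpolation=cv2.INTER_CUBIC))
print(manip.sense()["tool_pos"])
E
```

```text
time: 24.25
tool_pos: [517.5, -48.3, 102.2]
ee_rot: [[-0.976, -0.217, -0.0], [-0.217, 0.976, 0.0], [0.0, 0.0, -1.0]]
wrist_force: [0.4, -0.1, -1.0]
opening: 19.4
finger_force: 58.8
time: 25.25
tool_pos: [517.6, -199.2, 163.0]
ee_rot: [[-0.976, -0.218, 0.0], [-0.218, 0.976, -0.0], [-0.0, -0.0, -1.0]]
wrist_force: [0.7, 0.1, -0.8]
opening: 19.3
finger_force: 58.8
[ 517.14122431 -203.58811152  162.70622617]
```

View pics/s4.png

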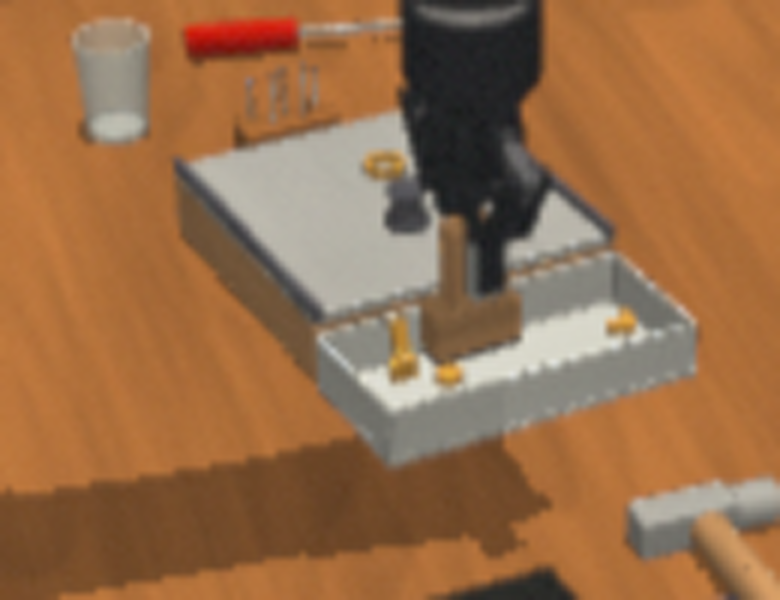

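```bash
python3 -m pendant '0 0 -.9 -.2 -.4 0 0;0 0 -.9 -.2 -.4 0 0;0 0 -.9 -.2 -.4 0 0;0 0 -.9 -.2 -.4 0 0;0 0 -.9 -.2 -.4 0 0;0 0 -.9 0 -.4 0 0;0 0 -.9 0 -.4 0 0;0 0 -.9 0 -.4 0 0'
python3 - <<'E'
from h import *
im=manip.snapshot("top");manip.snapshot("side");cv2.imwrite("pics/t5.png",ortho("top",490,650,-140,20,20,3.5,im)[:,:,::-1])
for n in("top","side"):print([(round(d["confidence"],2),np.round(d["centre"]).tolist()) for d in manip.place_of(n,"chip2")])
for n in("top","side"):print("rec",[(round(d["confidence"],2),np.round(d["centre"]).tolist()) for d in manip.recognise(n,"chip2")])
print(manip.sense()["tool_pos"])
E
```

```text
time: 26.3
tool_pos: [487.7, -294.4, 163.0]
ee_rot: [[-0.876, 0.482, 0.0], [0.482, 0.876, -0.0], [-0.0, 0.0, -1.0]]
wrist_force: [-0.0, -0.0, -0.1]
opening: 19.2
finger_force: 58.8
[(0.45, [658.0, -34.0, 8.0]), (0.38, [540.0, -63.0, 12.0])]
[(0.37, [510.0, -48.0, 8.0])]
rec []
rec []
[ 487.69854297 -293.66452162  162.43632703]
```

View pics/t5.png

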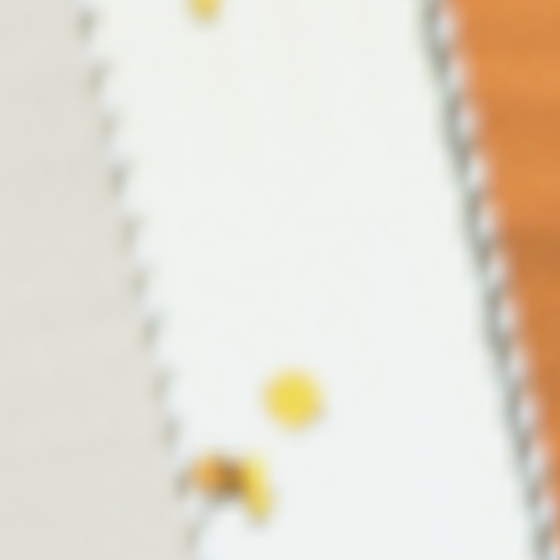

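```bash
python3 -m pendant '0 0 0 .04 -.6 0 0;0 0 0 .04 -.7 0 0;0 0 0 0 -.58 -.4 0;0 0 0 0 0 -.8 0;0 0 0 0 0 -.8 0;0 0 0 0 0 -.7 0;0 0 0 0 0 -.5 0;0 0 0 0 0 -.2 0'
python3 - <<'E'
from h import *
m,_=K("side");t,_=K("top")
a=m["origin"];da=back("side",[[180+400/6,140+335/6]],0)[0]-a
b=t["origin"];db=np.array([514.3,-40.9,20])-b
s=np.linalg.lstsq(np.c_[da,-db],b-a,rcond=None)[0];print(a+s[0]*da,b+s[1]*db)
print(manip.sense()["tool_pos"])
E
```

```text
time: 27.6
tool_pos: [489.7, -350.8, 59.2]
ee_rot: [[-0.877, 0.48, -0.001], [0.48, 0.877, 0.001], [0.001, 0.0, -1.0]]
wrist_force: [-0.3, -0.3, -1.2]
opening: 19.1
finger_force: 58.8
[515.3868786  -41.16236281  23.06910476] [513.812079   -40.93990218  22.79762398]
[ 489.71162764 -350.80081011   59.15519889]
```

The strip leans inside the tray, with its centre at about z = 23 mm. Lowering the last 5 mm and releasing.

```bash
python3 -m pendant '0 0 0 0 0 -.08 0;0 0 0 0 0 -.08 0;0 0 0 0 0 -.02 0;0 0 0 0 0 0 0;0 0 0 0 0 0 0;0 0 0 0 0 0 0;0 0 0 0 0 0 0;0 0 0 0 0 0 0'
```

```text
time: 28.6
tool_pos: [489.9, -350.9, 54.8]
ee_rot: [[-0.877, 0.48, -0.0], [0.48, 0.877, -0.0], [0.0, -0.0, -1.0]]
wrist_force: [0.9, 1.0, -0.9]
opening: 19.9
finger_force: 58.8
```

```bash
python3 -m pendant '0 0 0 0 0 -.03 0;0 0 0 0 0 0 0;0 0 0 0 0 0 .1;0 0 0 0 0 0 .4;0 0 0 0 0 0 1;0 0 0 0 0 0 1;0 0 0 0 0 0 1;0 0 0 0 0 0 1'
python3 -m pendant '0 0 0 0 0 .3 1;0 0 0 0 0 .6 1;0 0 0 0 0 .8 1;0 0 0 0 0 .8 1;0 0 0 0 0 .8 1;0 0 0 0 0 .8 1;0 0 0 -.5 -.5 0 1;0 0 0 -.5 -.5 0 1'
python3 - <<'E'
from h import *
im=manip.snapshot("side");manip.snapshot("top");cv2.imwrite("pics/s6.png",cv2.resize(im[140:290,180:380,::-1],(800,600),interpolation=cv2.INTER_CUBIC))
for n in("top","side"):
  for q in("scraper","mat","band","hammer"):print(n,q,[(round(d["confidence"],2),np.round(d["centre"]).tolist()) for d in manip.place_of(n,q)])
E
```

```text
time: 29.6
tool_pos: [490.0, -350.9, 53.9]
ee_rot: [[-0.877, 0.48, -0.0], [0.48, 0.877, -0.0], [-0.0, -0.0, -1.0]]
wrist_force: [-0.2, -0.2, -0.3]
opening: 85.6
finger_force: 0.0
time: 30.6
tool_pos: [459.0, -381.8, 177.6]
ee_rot: [[-0.877, 0.48, 0.0], [0.48, 0.877, -0.001], [-0.001, -0.001, -1.0]]
wrist_force: [-0.4, -0.5, -0.5]
opening: 85.7
finger_force: 0.0
top scraper [(0.73, [488.0, -349.0, 2.0])]
top mat [(0.67, [492.0, -350.0, 1.0])]
top band [(0.46, [549.0, 122.0, 51.0])]
top hammer [(0.7, [641.0, -360.0, -1.0])]
side scraper [(0.86, [489.0, -349.0, 4.0]), (0.78, [548.0, -495.0, -3.0])]
side mat []
side band [(0.33, [558.0, 423.0, -3.0])]
side hammer [(0.73, [642.0, -364.0, -1.0])]
```

View pics/s6.png

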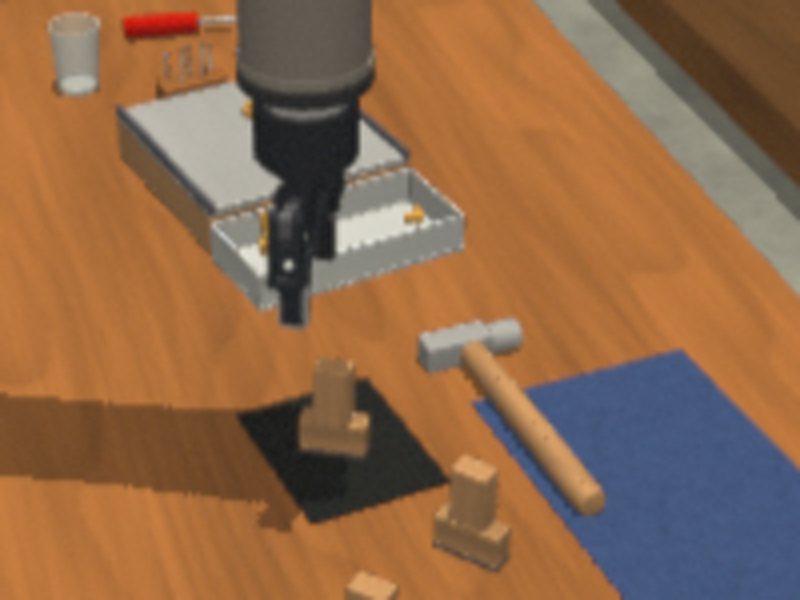

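The scraper stands upright on its mat (335,420), the gripper is clear of it, and the hammer and ring are in place. Handing in.

```bash
python3 -m pendant '0 0 0 0 0 0 1;0 0 0 0 0 0 1;0 0 0 0 0 0 1;0 0 0 0 0 0 1;0 0 0 0 0 0 1;0 0 0 0 0 0 1;0 0 0 0 0 0 1;0 0 0 0 0 0 1' | head -2; python3 -c "
from cell import manip
print(manip.close_job())"
```

```text
time: 32.1
tool_pos: [459.9, -380.9, 176.9]
the job is handed in; nothing more can be done
None
```

The job is handed in at about 32 s: the last pictures show all four offcuts in the scrap tray (the strip leaning against the wall inside), the ring and bystanders in place, and the scraper upright on its mat; the judge's verdict was not returned.

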